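# Load the yellow tint cartridge and dispense a shot of yellow

### The job

At the paint counter's tint station, press the yellow cartridge straight down until it sits fully home and both orange snap hooks have clicked over its foot. Then tilt the spring-centred joystick well over towards the yellow dot on its panel, towards no other colour, hold it there for at least a second, and let go so that it springs back upright. Keep the stick away from yellow until the cartridge is home, and leave the sample jar, brush and putty knife where they lie.

Things in the scene. Friction and masses are not known exactly. Their poses are not given: they have to be found in the camera images.
- console: grey joystick console fixed to the counter, 170 x 170 mm, 50 mm high; origin under its centre, z up. The four colour dots lie on its top 60 mm from its centre, one on each of its +x, +y, -x and -y axes; which colour lies where differs from run to run
- stick_rest (a point): where the centre of the joystick's knob stands when the stick is upright: over the console's centre, 125 mm above the counter
- knob (a point): centre of the joystick's black knob, an upright cylinder 26 mm across and 32 mm tall (109 to 141 mm above the counter when upright) on a 10 mm rod. The stick pivots at the centre of the console's top, 75 mm below this point, tilts any way against a centring spring (about 3.5 N at the knob for full tilt) and meets its stop at 0.42 rad (knob 30 mm off centre); let go, it springs upright
- dot_yellow: yellow dot, a disc 26 mm across and 3 mm thick on the console's top; origin under its centre, 50 mm above the counter
- dot_red: red dot, a disc 26 mm across and 3 mm thick on the console's top; origin under its centre, 50 mm above the counter
- dot_blue: blue dot, a disc 26 mm across and 3 mm thick on the console's top; origin under its centre, 50 mm above the counter
- dot_green: green dot, a disc 26 mm across and 3 mm thick on the console's top; origin under its centre, 50 mm above the counter
- cradle: cartridge cradle fixed to the counter, grey, 100 x 120 mm, 84 mm high at its two U-shaped end guides (at its +x and -x ends), which keep the cartridge upright as it slides down with about 1 mm play, with a short steel spout on its -x side; the seat for the cartridge is 30 mm above the counter; origin under its centre, z up
- cap_top (a point): centre of the top of the cartridge's flat white press cap (36 mm across). The loose cartridge is 66 mm tall: yellow block 60 x 46 x 60 mm, white foot 40 x 72 x 8 mm that sticks out on its +y and -y sides, 6 mm cap. It starts with its foot resting on the hooks' slopes, this point about 115 mm above the counter; fully home it is at 96 mm. Pressing home takes about 8 to 18 N at the cap's middle
- hook_left (a joint): orange snap hook on the cradle's +y side: angle in rad, 0 = upright (clicked over the foot when the cartridge is down), growing as it is bent outwards, about 0.08 as the foot passes
- hook_right (a joint): orange snap hook on the cradle's -y side, the same
- sample_jar: small sealed sample jar, 34 mm wide, 55 mm tall, red cap, standing between or near the two devices; origin under its centre
- brush: paint brush lying flat, 170 mm long, 36 mm wide, 15 mm high; origin under its middle
- putty_knife: putty knife lying flat, 190 mm long, on the robot's side of the devices; origin under its middle
Things that resemble listed ones, but are neither listed nor needed, are in the scene too. What is shaped like the console but purple is not meant.

How it is judged:
On the way, in this order (a step that is already met when the one before it is completed fails the run):
1. the cartridge is pressed home and both hooks have clicked over its foot (z of cap_top in the frame of cradle below 0.099 m and angle between cap_top's own z axis and vertical below 0.06 rad and value of joint each of hook_left, hook_right below 0.035 rad), for 0.3 s.
2. the joystick is held tilted towards the yellow dot: knob moved at least 20 mm that way, and at least 50 mm from every other dot's centre (seen from above) (horizontal distance between knob and dot_yellow below 0.04 m and horizontal distance between knob and dot_red above 0.05 m and horizontal distance between knob and dot_blue above 0.05 m and horizontal distance between knob and dot_green above 0.05 m), for 0.9 s.
At the end, for the whole second after the job is handed in: the cartridge is home (cap top less than 3 mm above its seated height, upright within 0.06 rad), both hooks stand upright over its foot (within 0.035 rad), and the joystick is back upright (knob within 6 mm of its rest point) (all of step 1 and horizontal distance between knob and stick_rest below 0.006 m); the robot touches nothing.
It fails at once if the joystick is tilted to yellow before the cartridge is home (horizontal distance between knob and dot_yellow below 0.04 m and z of cap_top in the frame of cradle above 0.101 m).
It fails at once if the joystick is tilted to another colour (knob within 40 mm of its centre, seen from above) (horizontal distance between knob and dot_red below 0.04 m or horizontal distance between knob and dot_blue below 0.04 m or horizontal distance between knob and dot_green below 0.04 m).
It fails at once if the sample jar, brush or putty knife is moved by more than 30 mm (distance of any of sample_jar, brush, putty_knife from where it was at the start of the episode above 0.03 m).
It also fails if it takes over 45 s, if anything falls off the work surface, if the arm or the gripper's body presses on something with over 40 N, if the wrist force passes 120 N, or if a joint passes its speed limit or range.

### The arm

A 6-joint arm with a two-finger parallel gripper is mounted at the origin on the work surface. World frame = base frame: x ahead of the robot, y to its left, z up, the work surface at z = 0. Lengths are in m, angles in rad, forces in N, time in s.
With the tool pointing down it reaches from about 0.275 to 0.875 m from the base axis. Payload 12.5 kg.
Tool frame: the origin (TCP) lies on the centre line of the jaws, within the pads' length; the fingertips stand r.finger_overhang ahead of it and the grasp point (between the pads) lies 3 mm ahead of it (r.finger_overhang is the distance from the TCP to the fingertips, in m); z points along the fingers, y is the line along which they close (so a half turn about z gives the same grasp; the last joint's range is limited). The gripper opens to 85 mm and grips with 20 to 120 N. Pads are 22 mm wide; open, the fingers measure 114 mm over their backs; the gripper's body (76 mm by 85 mm) begins 54 mm behind the grasp point. The pads swing forward as they close: fully open they stand 13 mm farther back than shut.
Start: joints at [-1.428, 0.351, 1.652, -0, 1.139, -0.085], TCP at [0.124, -0.536, 0.253] pointing down, gripper open.
Joint ranges: [-2.75, 2.75], [-0.79, 2.1], [0.01, 2.65], [-1.57, 4.71], [0.07, 3.14], [-2.87, 2.87]. Speed limits (rad/s): [2.22, 2.22, 2.79, 3.14, 3.14, 3.14].

### API

Orientations are given as a unit quaternion [x, y, z, w].
In Python, from cell import r, optics gives the robot as it stands. The module is installed in compiled form; this text tells all that it offers. Calls block until the motion is done:
- r.move_to(position, orientation): joint-space move of the TCP to a pose.
- r.move_linear(position, rot=None, vel=0.15): straight line of the TCP; rot=None keeps the orientation; vel is the mean speed in m/s.
- r.set_joints(angles): joint-space move.
- r.set_gripper(opening, squeeze=None): opening from 0.0 (shut) to 1.0 (fully open); squeeze is the grip in N (None keeps the last); returns when the fingers have stopped.
- r.sleep(seconds).
- r.inverse_kinematics(position, orientation): joint angles nearest the present ones, or None.
- optics.get_image(name): name is "side" or "top" or "wrist"; returns a dict with "pixels" (420x560x3 uint8, red, green, blue), "depth" (420x560 float32, m along the optical axis (not along the pixel's ray), 0 where there is no reading), "fx", "fy", "cx", "cy" (pixels), "camera_from_world" (4x4, takes a point from world to camera coordinates); the wrist camera has in their place "mount" (4x4, takes a point from camera to tool coordinates, whose origin is the TCP and whose axes are the flange's). Camera axes: x right, y down, z forward; pixel columns grow to the right and rows downward; lengths in m; the calibration is good to about 2 mm. A picture is of the moment at which its call begins: read the wrist's pose just before it.
A pose or a line that the arm cannot do raises r.PlanningError and nothing moves.
- r.hand_in(): hands the job in; it is judged then, once.
Readings, each from a call of its own:
- r.current_t(): time.
- r.current_q(): joint angles.
- r.current_qvel(): joint speeds.
- r.current_effort(): joint torques, N m.
- r.current_tool_pos(): TCP position.
- r.current_ee_rot(): TCP orientation.
- r.current_contact_force(): force on the tool from outside, world axes, zero at the start.
- r.current_torque(): the same for the moment, N m.
- r.current_opening(): opening from 0.0 (shut) to 1.0 (fully open).
- r.current_finger_force(): force on a finger pad.
Only numpy, scipy, OpenCV 4.12 (cv2) and the standard library are available. Lean on these libraries where they do the work, as an engineer would, in place of code of your own. Each camera call takes 0.05 s, during which the arm holds its last target. There are 200 camera calls.

## Working session

There is one attempt and no reset: what is moved stays moved. The work goes in short steps, each a Python script; the robot and the scene stay as the last script left them, time stands still between calls to the robot, and variables do not carry over. Pictures are saved under pics/ and viewed, at most 10 in all, crops included, and the job is handed in when it is done.

```bash
mkdir -p pics
cat > h.py <<'E'
import numpy as np, cv2
from cell import r, optics
def cloud(im):
    d=im["depth"]; v,u=np.indices(d.shape)
    P=np.stack([(u-im["cx"])/im["fx"]*d,(v-im["cy"])/im["fy"]*d,d,np.ones_like(d)],-1)
    W=P@np.linalg.inv(im["camera_from_world"]).T
    W[d==0]=np.nan
    return W[...,:3]
E
python3 - <<'E'
from h import *
for n in("top","side"):
    im=optics.get_image(n); cv2.imwrite(f"pics/{n}0.png",im["pixels"][...,::-1]); np.savez(f"{n}0.npz",**im)
print(r.finger_overhang,r.current_t(),r.current_ee_rot())
E
```

```text
0.022 0.1 [ 9.93522661e-01  1.13632994e-01 -2.46021448e-05 -5.13387519e-04]
```

View pics/top0.png

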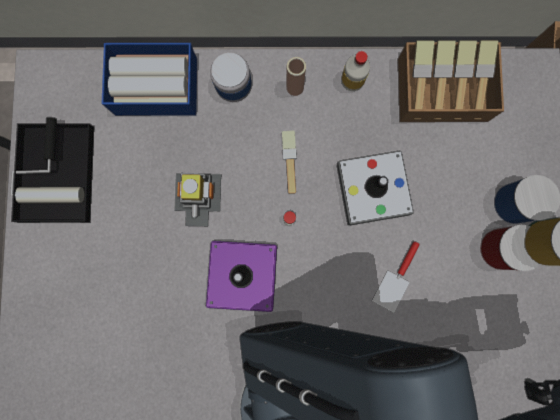

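View pics/side0.png

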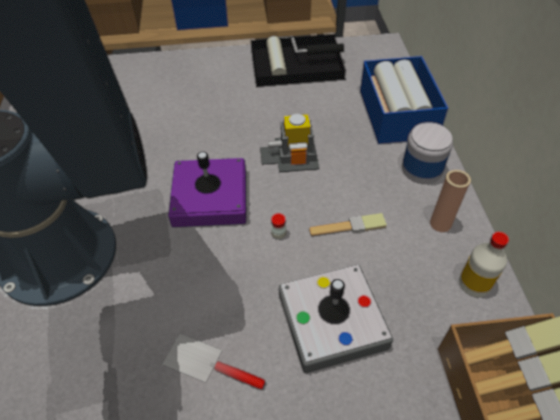

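The top view shows the cradle with the cap at (191,187), its spout pointing down. The white console is near (376,188), with yellow at (353,190), red at (372,164), blue at (399,183) and green at (380,210). The jar is at (290,217), and the purple console at (241,276) is a decoy.

Run:
```python
from h import *
for n in("top","side"):
    im=dict(np.load(f"{n}0.npz")); W=cloud(im); hsv=cv2.cvtColor(im["pixels"],cv2.COLOR_RGB2HSV); h,s,v=[hsv[...,i].astype(int) for i in range(3)]
    seeds=dict(top=dict(y=(353,190),r=(372,164),b=(399,183),g=(380,210),cap=(191,187),jar=(290,217)),side=dict(y=(323,283),r=(364,301),b=(345,339),g=(303,318),cap=(297,120),jar=(279,219)))[n]
    for k,(u,w) in seeds.items():
        m=np.zeros(h.shape,bool); m[w-12:w+13,u-12:u+13]=1
        hr={'y':(22,35),'r':(0,8),'b':(100,130),'g':(40,85),'jar':(0,8)}.get(k)
        if hr: m&=(s>100)&(h>=hr[0])&(h<=hr[1])
        else: m&=(s<60)&(W[...,2]>.108)&(v>120)
        P=W[m]; P=P[np.isfinite(P[:,0])]
        print(n,k,len(P),np.median(P,0).round(4),((P.min(0)+P.max(0))/2).round(4),np.ptp(P,axis=0).round(3))
    # knob
    c=np.array([0,0,0]); 
    m=(W[...,2]>.105)&(W[...,2]<.15); 
    num,lab,st,_=cv2.connectedComponentsWithStats(m.astype(np.uint8))
    for i in range(1,num):
        if 15<st[i,4]<900: P=W[lab==i]; print(n,"high",st[i],np.median(P,0).round(4),P[:,2].max().round(3))
    if n=="top":
        q=(W[...,2]>.07)&(W[...,2]<.09); q[:160]=0;q[225:]=0;q[:,:165]=0;q[:,230:]=0
        P=W[q]; print("guides",len(P),cv2.minAreaRect(P[:,:2].astype(np.float32)*1000))
        q=(W[...,2]>.003)&(W[...,2]<.1); q[:160]=0;q[235:]=0;q[:,:165]=0;q[:,230:]=0
        P=W[q]; print("cradle",len(P),cv2.minAreaRect(P[:,:2].astype(np.float32)*1000))
        cv2.imwrite("pics/c.png",cv2.resize(im["pixels"][155:235,160:240,::-1],None,fx=7,fy=7,interpolation=2))
```

```text
top y 65 [ 0.5462 -0.1652  0.0539] [ 0.5463 -0.1656  0.0542] [0.021 0.021 0.014]
top r 66 [ 0.6146 -0.2148  0.0537] [ 0.6148 -0.2155  0.0538] [0.024 0.021 0.013]
top b 65 [ 0.5665 -0.2835  0.0532] [ 0.5662 -0.2837  0.054 ] [0.022 0.022 0.011]
top g 58 [ 0.4971 -0.2341  0.0535] [ 0.4971 -0.2344  0.0533] [0.021 0.019 0.009]
top cap 166 [0.5497 0.2404 0.1154] [0.5501 0.2404 0.114 ] [0.033 0.033 0.012]
top jar 121 [ 0.4773 -0.0011  0.0558] [ 0.4775 -0.0024  0.0342] [0.03  0.028 0.056]
top high [415  40  19  27 406] [ 0.8893 -0.3406  0.1171] 0.134
top high [435  40  20  24 386] [ 0.8908 -0.3932  0.1179] 0.133
top high [456  40  21  26 386] [ 0.8903 -0.4446  0.1188] 0.133
top high [477  40  21  26 409] [ 0.8901 -0.4994  0.1172] 0.132
top high [346  55  24  22 297] [ 0.8447 -0.1699  0.1161] 0.149
top high [286  57  20  25 269] [ 0.8321 -0.0188  0.131 ] 0.15
top high [181 174  20  25 446] [0.549  0.2398 0.111 ] 0.12
top high [376 176  12  12 113] [ 0.5545 -0.2218  0.1412] 0.148
top high [232 271  12  12 102] [0.332  0.1193 0.1416] 0.146
guides 182 ((549.67822265625, 240.60508728027344), (60.
[... 525 characters left out ...]
0.2397 0.113 ] [0.5503 0.2424 0.113 ] [0.033 0.036 0.009]
side jar 171 [ 0.4776 -0.0047  0.0524] [0.4778 0.0192 0.0265] [0.03  0.076 0.06 ]
side high [525   0  35  41 581] [1.3054 0.5716 0.1243] 0.15
side high [284 114  27  16 313] [0.5498 0.2354 0.1089] 0.117
side high [412 123  41  28 838] [0.8453 0.1478 0.108 ] 0.112
side high [197 152  14  18 195] [0.3323 0.1133 0.134 ] 0.143
side high [441 170  30  33 691] [ 0.8354 -0.0245  0.1328] 0.15
side high [476 239  31  28 537] [ 0.8469 -0.1861  0.1166] 0.15
side high [330 279  16  21 269] [ 0.5554 -0.2294  0.1374] 0.144
side high [532 317  28  32 605] [ 0.8874 -0.3387  0.113 ] 0.127
side high [547 352  13  26 190] [ 0.8775 -0.3855  0.1081] 0.116
```

View pics/c.png

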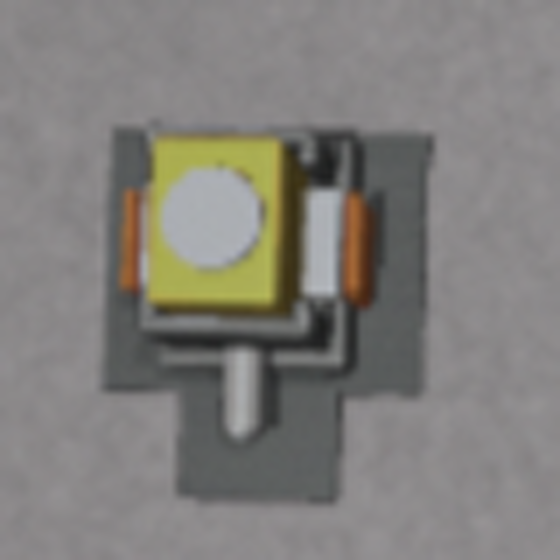

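Both cameras agree to about 2 mm on every point. The cap is at (0.550, 0.240, 0.115), the console centre at (0.556, -0.224) and the yellow direction is (-0.166, 0.986). Next I press the cartridge, checking force as I go.

Run:
```python
from h import *
q=[1.,0,0,0]; x,y=.550,.2402
r.set_gripper(0.0)
r.move_to([x,y,.22],q); r.move_linear([x,y,.145],vel=.15)
print(r.current_t(),r.current_opening(),r.current_contact_force())
z=.142
while z>.1135:
    r.move_linear([x,y,z],vel=.03); f=r.current_contact_force(); print(round(z,4),round(r.current_tool_pos()[2],4),f.round(1))
    if z<.122 and abs(f[2])>28: break
    z-=.002 if z<.125 else .004
r.sleep(.3); print(r.current_contact_force())
r.move_linear([x,y,.2],vel=.15); 
r.move_to([.5,-.0,.28],q)
im=optics.get_image("side"); W=cloud(im); cv2.imwrite("pics/s1.png",cv2.resize(im["pixels"][90:190,240:350,::-1],None,fx=5,fy=5))
m=(W[...,2]>.088)&(cv2.cvtColor(im["pixels"],cv2.COLOR_RGB2HSV)[...,1]<60)&(np.hypot(W[...,0]-x,W[...,1]-y)<.016)
print("cap",np.median(W[m],0),m.sum(),r.current_t())
```

```text
4.6167 -0.0034666241736714906 [ 0.01067857  0.25289344 -0.36411969]
0.142 0.1426 [ 0.3 -0.  -0.3]
0.138 0.1378 [0.2 0.6 0.1]
0.134 0.1338 [ 0.  -0.2  0.8]
0.13 0.1297 [-0.4 -0.1  0.8]
0.126 0.1256 [-0.4 -0.4  0.6]
0.122 0.1217 [-0.6 -0.1  0.3]
0.12 0.1199 [-0.  -0.8 -0.1]
0.118 0.1181 [0.5 0.8 2.3]
0.116 0.118 [-7.8 -2.8 21.8]
0.114 0.118 [-15.4  -6.4  41.5]
[-15.77412208  -5.15229323  41.46566317]
cap [0.56103598 0.23931832 0.09423161] 16 9.3667
```

View pics/s1.png

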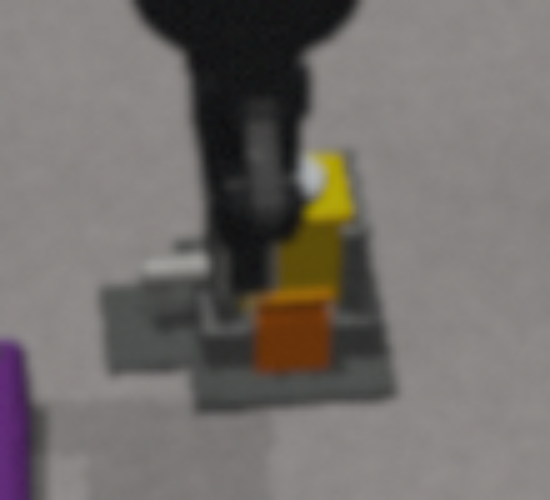

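The side view is partly blocked by the gripper, but the block is clearly down and the near hook stands over the foot. The press stopped hard at a tip height of 0.096. I'll move over the joystick and check again from there.

Run:
```python
from h import *
q=[np.cos(.0835),np.sin(.0835),0,0]
r.set_gripper(.7); r.move_to([.556,-.224,.22],q)
x,y=.550,.2402
out=[]
for n,(a,b,c,d) in dict(side=(90,190,240,350),top=(150,240,150,250)).items():
    im=optics.get_image(n);W=cloud(im)
    m=(W[...,2]>.088)&(cv2.cvtColor(im["pixels"],cv2.COLOR_RGB2HSV)[...,1]<60)&(np.hypot(W[...,0]-x,W[...,1]-y)<.016)
    print(n,np.median(W[m],0),m.sum())
    out.append(cv2.resize(im["pixels"][a:b,c:d,::-1],(390,390),interpolation=2))
cv2.imwrite("pics/c2.png",np.hstack(out)); print(r.current_t(),r.current_opening())
```

```text
side [nan nan nan] 0
top [0.54924251 0.24019782 0.09623268] 128
11.0083 0.7009178146135632
  return _methods._mean(a, axis=axis, dtype=dtype,
  ret = um.true_divide(
```

View pics/c2.png

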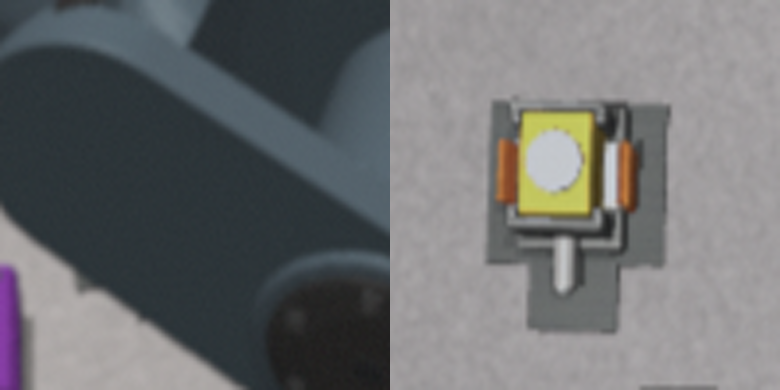

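The top view puts the cap at z = 0.0962, with both orange hooks lying over the foot. Now the joystick.

```bash
python3 - <<'E'
from h import *
u=np.array([-.166,.986,0]); c=np.array([.556,-.224,.108])
r.move_linear(c,vel=.08); r.set_gripper(.6)
print(r.current_opening(),(r.current_contact_force()@u).round(2))
f0=np.mean([r.current_contact_force() for _ in range(5)],0)
for d in(.008,.018,.024,.029,.0335):
    r.move_linear(c+u*d,vel=.04)
    fs=[]
    for _ in range(6): r.sleep(.03); fs.append((r.current_contact_force()-f0)@u)
    print(d,np.round(np.mean(fs),2),(r.current_tool_pos()-c).round(4))
for n in("wrist","side"):
    im=optics.get_image(n); 
    cv2.imwrite(f"pics/{n}3.png",im["pixels"][...,::-1])
np.savez("side3.npz",**im)
print(r.current_t())
E
python3 -c "
import cv2,numpy as np
a=cv2.imread('pics/wrist3.png');b=cv2.imread('pics/side3.png')[220:370,250:420]
cv2.imwrite('pics/j3.png',np.hstack([cv2.resize(a,(400,300)),cv2.resize(b,(340,300))]))"
```

```text
0.5998273140005091 -0.88
0.008 0.76 [-0.0013  0.0078  0.    ]
0.018 0.01 [-0.003   0.0177 -0.    ]
0.024 -1.03 [-0.0039  0.0236  0.    ]
0.029 -1.69 [-0.0048  0.0286  0.    ]
0.0335 -2.53 [-0.0056  0.033  -0.0001]
15.4917
```

View pics/j3.png

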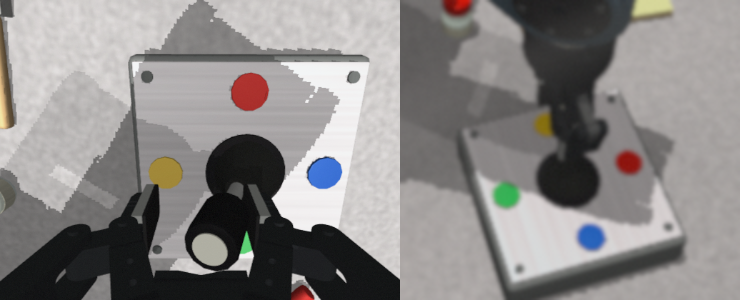

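The wrist view shows the stick leaning towards yellow. I'll measure the tilt from the white knob top, push a little further and hold.

Run:
```python
from h import *
from scipy.spatial.transform import Rotation as R
u=np.array([-.166,.986,0]); c=np.array([.556,-.224,.108])
def knob():
    T=np.eye(4);T[:3,3]=r.current_tool_pos();T[:3,:3]=R.from_quat(r.current_ee_rot()).as_matrix()
    im=optics.get_image("wrist"); im["camera_from_world"]=np.linalg.inv(T@im["mount"]); W=cloud(im)
    m=(W[...,2]>.115)&(W[...,2]<.16)&(im["pixels"].min(-1)>120)&(np.hypot(W[...,0]-.556,W[...,1]+.224)<.07)
    p=np.median(W[m],0); o=p-[.556,-.224,.05]
    print("knobtop",m.sum(),p.round(4),"knob centre along/lat mm",(o@u*75/91*1e3).round(1),(o@[.986,.166,0]*75/91*1e3).round(1),r.current_t())
    return o@u*75/91
k=knob(); d=.0335
while k<.0245 and d<.041:
    d+=.002; r.move_linear(c+u*d,vel=.04); print(d,r.current_contact_force().round(1)); k=knob()
r.sleep(1.4); knob()
```

```text
knobtop 1870 [ 0.5512 -0.195   0.1359] knob centre along/lat mm 24.2 0.1 15.5417
0.035500000000000004 [ 1.3 -3.5 -3.4]
knobtop 1805 [ 0.5507 -0.1921  0.1348] knob centre along/lat mm 26.6 0.0 15.8417
knobtop 1809 [ 0.5508 -0.1923  0.1349] knob centre along/lat mm 26.5 0.1 17.2917
```

The knob was held 26.5 mm towards yellow with no sideways lean. I'll ease it back, lift away, check and hand in.

Run:
```python
from h import *
u=np.array([-.166,.986,0]); c=np.array([.556,-.224,.108])
r.sleep(.2); r.move_linear(c,vel=.05); r.set_gripper(.8); r.move_linear(c+[0,0,.13],vel=.12)
r.set_joints([-1.428,0.351,1.652,0,1.139,-0.085]); r.sleep(.5)
im=optics.get_image("top"); W=cloud(im)
m=(W[...,2]>.135)&(W[...,2]<.15)&(np.hypot(W[...,0]-.556,W[...,1]+.224)<.05)
print("knob",np.median(W[m],0),m.sum())
m=(W[...,2]>.088)&(im["pixels"].min(-1)>120)&(np.hypot(W[...,0]-.55,W[...,1]-.24)<.016)
print("cap",np.median(W[m],0),r.current_t())
print(r.hand_in())
```

```text
knob [ 0.55570264 -0.22223216  0.14201415] 90
cap [0.54958408 0.24030026 0.09668118] 22.3667
the job is handed in; nothing more can be done
None
```

The job is handed in at about 22 s: the cartridge measured home with both hooks over its foot, the stick was held about 26 mm towards yellow for over a second and is upright again; the verdict wasn't shown.

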